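Sort the parts of a stripped computer into their fitted foam trays

TASK

Put the four computer parts (long power adapter, short power adapter, square fan, round cooler) each into the foam tray whose recess matches its shape and size. Set each one down gently, the same way up as it lies now, flat on the floor of its recess, and leave the tape roll and the screwdriver where they are.

Things in the scene. Friction and masses are not known exactly. Their poses are not given: they have to be found in the camera images.
- long_adapter: Long black power adapter, a block 108 (x) x 46 (y) x 32 mm high with edges rounded by 4 mm and a grey label on top, about 0.26 kg. Origin: centre of its underside; z up, starts flat on the bench. x runs along its length; either end may face either way.
- short_adapter: Short black power adapter, a block 72 (x) x 38 (y) x 30 mm high with edges rounded by 4 mm and a grey label on top, about 0.15 kg. Origin: centre of its underside; z up, starts flat on the bench. x runs along its length; either end may face either way.
- fan: Square computer fan with a black frame 60 x 60 x 38 mm high, grey blades and a round white hub sticker, about 0.11 kg; gripped by its flat sides. Origin: centre of its underside; z up, starts flat on the bench. x and y are square to its sides; any side may face any way.
- cooler: Round aluminium processor cooler with radial fins and a copper core, 64 mm in diameter, 36 mm high, about 0.18 kg; gripped across its diameter, any yaw. Origin: centre of its underside; z up, starts flat on the bench.
- tray_long: Grey foam block fixed to the bench, 10 mm high, with a 6 mm deep recess whose pale floor lies 4 mm above the bench; the rim round the recess is 10 mm wide at its narrowest. Long recess 124 (x) x 62 (y) mm, block 144 x 82 mm: for the long adapter. Origin: centre of the block's underside (recess centred on it); z up, bench at z = 0. x runs along the recess.
- tray_short: Grey foam block fixed to the bench, 10 mm high, with a 6 mm deep recess whose pale floor lies 4 mm above the bench; the rim round the recess is 10 mm wide at its narrowest. Short oblong recess 88 (x) x 54 (y) mm, block 108 x 74 mm: for the short adapter. Origin: centre of the block's underside (recess centred on it); z up, bench at z = 0. x runs along the recess.
- tray_square: Grey foam block fixed to the bench, 10 mm high, with a 6 mm deep recess whose pale floor lies 4 mm above the bench; the rim round the recess is 10 mm wide at its narrowest. Square recess 76 x 76 mm, block 96 x 96 mm: for the fan. Origin: centre of the block's underside (recess centred on it); z up, bench at z = 0. x and y are square to the recess.
- tray_round: Grey foam block fixed to the bench, 10 mm high, with a 6 mm deep recess whose pale floor lies 4 mm above the bench; the rim round the recess is 10 mm wide at its narrowest. Round recess 80 mm in diameter, in a square block 100 x 100 mm: for the cooler. Origin: centre of the block's underside (recess centred on it); z up, bench at z = 0.
- tape_roll: Bystander: yellow roll of tape lying flat, 52 mm outside and 30 mm inside diameter, 18 mm high, loose. Origin: centre of its underside.
- screwdriver: Bystander: screwdriver 120 mm long, lying loose on the bench along its x, less than 30 mm high and wide. Its origin lies under it, within its length.
There are look-alikes about, which are no part of the job. Leave any purple or red look-alike of the cooler alone.

How it is judged:
By the outcome, as a careful person would: the job done as asked, in the order asked, and still so for the second after the job is handed in, with the robot touching nothing.
It also fails if it takes over 106 s, if anything falls off the work surface, if the arm or the gripper's body presses on something with over 40 N, if the wrist force passes 120 N, or if a joint passes its speed limit or range.

ROBOT

A 7-joint arm with a two-finger parallel gripper is mounted at the origin on the work surface. World frame = base frame: x ahead of the robot, y to its left, z up, the work surface at z = 0. Lengths are in m, angles in rad, forces in N, time in s.
With the tool pointing down it reaches from about 0.4 to 0.85 m from the base axis. Payload 10.4 kg.
Tool frame: the origin (TCP) lies on the centre line of the jaws, within the pads' length; the fingertips stand 11 mm ahead of it and the grasp point (between the pads) lies 8 mm behind it; z points along the fingers, y is the line along which they close (so a half turn about z gives the same grasp; the last joint's range is limited). The gripper opens to 87 mm and grips with 3 to 60 N. Pads are 19 mm wide; open, the fingers measure 117 mm over their backs; the gripper's body (75 mm by 190 mm) begins 51 mm behind the grasp point.
Start: joints at [-1.368, 0.332, -0.065, 1.46, 0.022, 1.35, -0.088], TCP at [0.14, 0.609, 0.234] pointing down, gripper open.
Joint ranges: [-2.6, 2.6], [-0.5, 2.12], [-1.47, 1.34], [0.16, 2.42], [-1.27, 4.41], [0.06, 2.06], [-2.6, 2.6]. Speed limits (rad/s): [2.22, 2.22, 2.79, 2.79, 3.14, 3.14, 3.14].

INTERFACE

Orientations are given as a unit quaternion [x, y, z, w].
In Python, from bench import r gives the robot as it stands.
- The arm moves only by the shell command python3 -m pendant 'ROWS' [OPENING] [FORCE]. ROWS is JSON, a list of rows, each a list of 4 numbers: the shift along the tool's x, y, z in m, then the turn about the tool's z in rad. A call has 1 to 8 rows; each row shifts and turns the commanded pose from where the row before left it, along the tool's axes as they then stand; what a row does not reach is not made up. A row lasts 1/12 s, in which the tool goes at most 41.7 mm and 7.16 degrees, less where a joint would pass 70% of its speed; a pose out of reach is approached as far as the arm can. A call with a gripper value outside its range is refused whole. OPENING is the opening, from 0 (shut) to 1 (fully open), set as the call begins (- or left out, the last holds). The fingers move at their own pace and stop on an object; FORCE is the grip in N (left out, the last holds). Time passes only in rows, so rows that do not move let the fingers close. It gives the time, the measured TCP pose, the force, the opening and the grip force at its end, in the units of the state.
- r.read_state(): the state, without advancing time (a new reading comes with each control period).
- r.camera(name): name is "side" or "top"; returns a dict with "img" (400x640x3 uint8, red, green, blue), "camera_matrix" (3x3 intrinsics, pixels), "dist_coeffs" ([k1, k2, p1, p2, k3] as OpenCV has them; the pictures are not rectified), "xyz" and "attitude" of the camera in the world. Camera axes: x right, y down, z forward; pixel columns grow to the right and rows downward; lengths in m; the calibration is good to about 2 mm. A picture is of the moment at which its call begins. There is no depth.
- r.close_job(): hands the job in; it is judged then, once.
Trained networks look in the newest picture that a camera, given by its name, has taken for a name from the list of things; names that differ only in an ending like _2 or _b are one class to them, and where a whole thing is asked for, a point or a joint stands for the part that bears it (a point fixed in the world has none). Each returns a list of dicts, best first, with "score" (0 to 1); they miss things now and then, are a little off and sometimes report something else, mostly with a low value. They report only what shows in the picture. A call takes as long as a camera call. They do not tell look-alikes from the thing itself.
- r.outline_of(thing, camera): "mask" (400x640 bool, what is visible of it) and "bbox" ([centre column, centre row, width, height] in pixels, round what is visible of it).
The state is a dict: "time": time; "joint_positions": joint angles; "joint_vel": joint speeds; "joint_torque": joint torques, N m; "ee_pos": TCP position; "eef_rot": TCP orientation; "ft_force": force on the tool from outside, world axes, zero at the start; "torque": the same for the moment, N m; "width": finger opening in m; "grip_force": force on a finger pad.
Only numpy, scipy, OpenCV 4.12 (cv2) and the standard library are available. Lean on these libraries where they do the work, as an engineer would, in place of code of your own. Each camera call takes 0.05 s, during which the arm holds its last target. There are 200 camera calls.

## Working session

There is one attempt and no reset: what is moved stays moved. The work goes in short steps, Python scripts to look and compute and a shell command to move; the robot and the scene stay as the last step left them, time stands still between calls to the robot, and variables do not carry over. Pictures are saved under pics/ and viewed, at most 14 in all, crops included, and the job is handed in when it is done.

```bash
ls; mkdir -p pics
python3 - <<'E'
from bench import r
import cv2
for n in("top","side"):
    c=r.camera(n); cv2.imwrite(f"pics/{n}0.png",c["img"][:,:,::-1])
    print(n,c["camera_matrix"],c["dist_coeffs"],c["xyz"],c["attitude"])
s=r.read_state();print(s["time"],s["ee_pos"],s["eef_rot"],s["width"])
E
```

```text
pics
top [[444.84077737   0.         321.79395519]
 [  0.         444.84077737 200.45655963]
 [  0.           0.           1.        ]] [0.02906459 0.         0.         0.         0.        ] [ 0.29851146 -0.01258766  1.41537966] [-0.70384332  0.70601731 -0.04970284  0.06061164]
side [[493.88866281   0.         312.07699788]
 [  0.         493.88866281 203.12656704]
 [  0.           0.           1.        ]] [-0.00310575  0.          0.          0.          0.        ] [-0.30668525 -0.78290456  0.89451028] [ 0.82748759 -0.3436317   0.17565916 -0.40783012]
0.1 [0.1398419  0.60879819 0.23283459] [ 1.12627936e-01  9.93637011e-01 -6.60944414e-04 -3.01013171e-05] 0.086946975159892
```

View pics/top0.png

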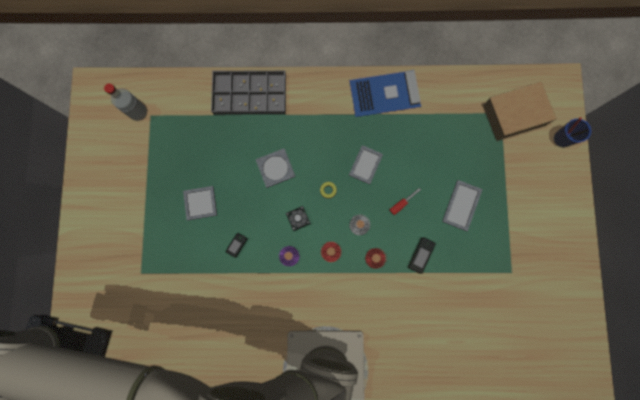

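View pics/side0.png

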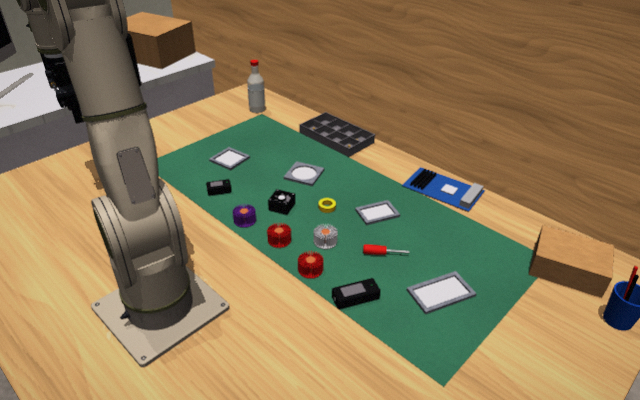

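Top picture: the trays are square (200,203), round (275,168), short (366,165) and long (462,205). The parts are short adapter (236,245), fan (298,218), silver cooler (360,225) and long adapter (421,254). The look-alikes to leave alone are purple (289,256), red (331,252) and red (375,258). The silver one with the copper core at (360,225) is the aluminium cooler.

```bash
cat > h.py <<'E'
import numpy as np, cv2, sys
from scipy.optimize import minimize
from scipy.spatial.transform import Rotation as R
from bench import r
DIM=dict(long_adapter=(.108,.046,.032),short_adapter=(.072,.038,.030),fan=(.06,.06,.038),cooler=(.064,0,.036),
 tray_long=(.144,.082,.01),tray_short=(.108,.074,.01),tray_square=(.096,.096,.01),tray_round=(.1,.1,.01),tape_roll=(.052,0,.018))
def proj(c,P):
    Rw=R.from_quat(c["attitude"]).as_matrix().T
    return cv2.projectPoints(P,cv2.Rodrigues(Rw)[0],-Rw@np.array(c["xyz"]),np.array(c["camera_matrix"]),np.array(c["dist_coeffs"]))[0][:,0]
def ground(c,uv,z):
    n=cv2.undistortPoints(np.array([[uv]],float),np.array(c["camera_matrix"]),np.array(c["dist_coeffs"]))[0,0]
    d=R.from_quat(c["attitude"]).apply([*n,1]); o=np.array(c["xyz"]); return (o+d*(z-o[2])/d[2])[:2]
def shape(n):
    a,b,h=DIM[n]
    if b==0: t=np.arange(0,6.28,.2); q=np.c_[np.cos(t),np.sin(t)]*a/2
    else: # corners, rounded by 4 mm for adapters
        e=.0012 if 'adapter' in n else 0
        q=np.array([[a/2-e,b/2-e],[a/2-e,-b/2+e],[-a/2+e,-b/2+e],[-a/2+e,b/2-e]])
    return np.r_[np.c_[q,q[:,0]*0],np.c_[q,q[:,0]*0+h]]
S=8
def sil(c,P,x0,y0,w,h):
    m=np.zeros((h*S,w*S),np.uint8); uv=(proj(c,P)-[x0-.5,y0-.5])*S
    cv2.fillConvexPoly(m,cv2.convexHull(uv.astype(np.float32)).round().astype(np.int32),1)
    return cv2.resize(m.astype(np.float32),(w,h),interpolation=cv2.INTER_AREA)
def find(n,cams,near=None,z=0):
    obs=[]
    for k,c in cams.items():
        D=r.outline_of(n,k)
        if near is not None and D:
            t=proj(c,np.array([[near[0],near[1],z+DIM[n][2]/2]]))[0]
            D=sorted(D,key=lambda d:np.hypot(*(np.array(d["bbox"][:2])-t)))
        print(n,k,[(np.round(d["bbox"],0).tolist(),round(d["score"],2)) for d in D][:4])
        if not D: continue
        u,v,w,h=D[0]["bbox"]; x0,y0=max(int(u-w/2-8),0),max(int(v-h/2-8),0); W,H=int(w+16),int(h+16)
        m=D[0]["mask"][y0:y0+H,x0:x0+W].astype(np.float32); obs.append((c,m,x0,y0,m.shape[1],m.shape[0],(u,v)))
    if near is None: near=ground(obs[0][0],obs[0][6],DIM[n][2]/2)
    P=shape(n)
    def cost(p,o=None):
        Q=np.c_[P[:,:2]@R.from_euler('z',p[2]).as_matrix()[:2,:2].T+p[:2],P[:,2]+z]
        return sum(np.abs(sil(c,Q,x0,y0,w,h)-m).sum()/m.sum() for c,m,x0,y0,w,h,_ in (o or obs))
    def fit(o):
        best=None
        for y in ([0] if DIM[n][1]==0 else np.arange(0,np.pi,np.pi/8)):
            f=minimize(cost,[*near,y],args=(o,),method='Nelder-Mead',options=dict(initial_simplex=np.array([[*near,y],[near[0]+.01,near[1],y],[near[0],near[1]+.01,y],[near[0],near[1],y+.3]]),xatol=1e-4,fatol=1e-4))
            if best is None or f.fun<best.fun: best=f
        return best
    fs=[fit(obs)]+[fit([o]) for o in obs]
    for f in fs: print("   ",np.round(f.x[:2],4),"yaw",round(np.degrees(f.x[2])%180,1),"cost",round(f.fun,3))
    return fs[0].x
def go(x,y,z,closeyaw):
    """print shift in current tool axes and turn, to put TCP at xyz with closing line at closeyaw deg (mod 180)"""
    s=r.read_state(); q=R.from_quat(s["eef_rot"]); d=q.inv().apply(np.array([x,y,z])-s["ee_pos"])
    ty=q.as_matrix()[:,1]; cur=np.degrees(np.arctan2(ty[1],ty[0])); dw=(closeyaw-cur+90)%180-90
    print("t",round(s["time"],2),"pos",np.round(s["ee_pos"],4),"close",round(cur,1),"q7",np.round(s["joint_positions"][6],2),"tilt",np.round(q.as_matrix()[:,2],3))
    a=-np.radians(dw); d2=R.from_euler('z',a).inv().apply(d)
    print("  shift now",np.round(d,4),"turn tool",round(a,4),"or other",round(a-np.sign(a)*np.pi,3)," shift after turn",np.round(d2,4))
def snap(): return {k:r.camera(k) for k in("top","side")}
E
python3 - <<'E'
from h import *
c=snap()
W={n:find(n,c) for n in ("long_adapter","short_adapter","fan","tray_long","tray_short","tray_square","tray_round")}
n=ground(c["top"],(360,225),.018); print(n); find("cooler",c,n); find("tape_roll",c)
for i in [(289,256),(331,252),(375,258),(390,213),(419,190)]: print(i,ground(c["top"],i,.02))
im=c["top"]["img"][140:280,170:490,::-1]; cv2.imwrite("pics/crop1.png",cv2.resize(im,None,fx=2.5,fy=2.5,interpolation=3))
E
```

```text
long_adapter top [([421.0, 254.0, 29.0, 36.0], 0.87)]
long_adapter side [([355.0, 292.0, 49.0, 30.0], 0.87)]
    [ 0.3447 -0.2994] yaw 153.9 cost 0.163
    [ 0.3451 -0.2993] yaw 153.0 cost 0.069
    [ 0.3435 -0.2997] yaw 154.7 cost 0.084
short_adapter top [([236.0, 246.0, 23.0, 24.0], 0.7)]
short_adapter side [([219.0, 187.0, 22.0, 18.0], 0.55), ([306.0, 174.0, 45.0, 24.0], 0.31)]
    [0.3781 0.2781] yaw 146.4 cost 0.329
    [0.3818 0.2771] yaw 150.9 cost 0.174
    [0.3769 0.2786] yaw 149.9 cost 0.14
fan top [([297.0, 219.0, 21.0, 26.0], 0.76)]
fan side [([283.0, 202.0, 27.0, 28.0], 0.82)]
    [0.4616 0.086 ] yaw 113.2 cost 0.11
    [0.4621 0.0858] yaw 113.5 cost 0.055
    [0.4609 0.0856] yaw 23.7 cost 0.049
tray_long top [([462.0, 205.0, 30.0, 52.0], 0.63), ([402.0, 205.0, 12.0, 15.0], 0.61)]
tray_long side [([442.0, 292.0, 77.0, 38.0], 0.7)]
    [ 0.5033 -0.4359] yaw 157.7 cost 0.105
    [ 0.5038 -0.435 ] yaw 157.5 cost 0.053
    [ 0.5025 -0.4364] yaw 158.3 cost 0.045
tray_short top [([364.0, 166.0, 29.0, 37.0], 0.95), ([298.0, 218.0, 20.0, 26.0], 0.56)]
tray_short side [([380.0, 2
[... 891 characters left out ...]
]
cooler side [([326.0, 238.0, 28.0, 25.0], 0.74), ([312.0, 266.0, 23.0, 27.0], 0.82), ([281.0, 236.0, 24.0, 27.0], 0.78), ([244.0, 216.0, 25.0, 25.0], 0.79)]
    [ 0.4411 -0.1087] yaw 13.7 cost 0.221
    [ 0.4422 -0.1078] yaw 179.5 cost 0.087
    [ 0.439  -0.1108] yaw 20.3 cost 0.097
tape_roll top [([328.0, 191.0, 20.0, 15.0], 0.73)]
tape_roll side [([328.0, 206.0, 20.0, 15.0], 0.62)]
    [ 0.5543 -0.0098] yaw 171.6 cost 0.669
    [ 0.5553 -0.0094] yaw 178.5 cost 0.553
    [ 0.5523 -0.0109] yaw 179.5 cost 0.072
(289, 256) [0.34348531 0.11133529]
(331, 252) [ 0.35551757 -0.01959172]
(375, 258) [ 0.33674011 -0.15603013]
(390, 213) [ 0.47731305 -0.20613269]
(419, 190) [ 0.55051156 -0.29965089]
```

View pics/crop1.png

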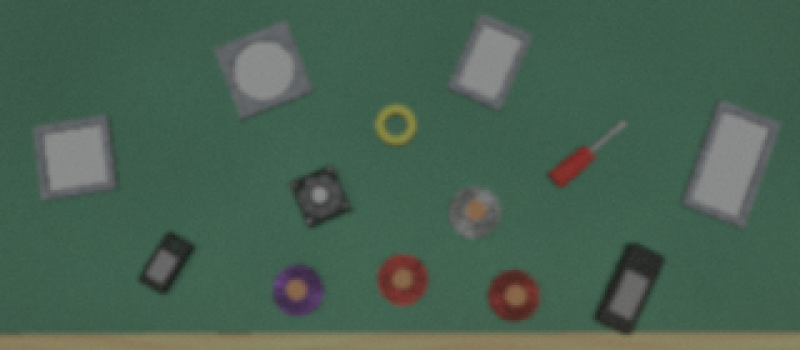

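The crop confirms the silver cooler with the copper core at crop (475,211), clearly distinct from the red ones at (403,279) and (514,295) and the purple one at (297,290). I'll do the long adapter first, going round the base.

```bash
python3 -m pendant '[[-0.026,-0.017,0,0],[-0.026,-0.017,0,0],[-0.026,-0.017,0,0],[-0.026,-0.017,0,0],[-0.026,-0.017,0,0],[-0.026,-0.017,0,0],[-0.026,-0.017,0,0],[-0.026,-0.017,0,0]]' 1 20
python3 -m pendant '[[-0.026,-0.017,0,0],[-0.026,-0.017,0,0],[-0.026,-0.017,0,0],[-0.026,-0.017,0,0],[-0.026,-0.017,0,0],[-0.026,-0.017,0,0],[-0.026,-0.017,0,0],[-0.026,-0.017,0,0]]'
python3 -m pendant '[[-0.012,-0.042,0,0],[-0.012,-0.038,0,0],[-0.012,-0.038,0,0],[-0.012,-0.038,0,0],[-0.012,-0.038,0,0],[-0.012,-0.038,0,0],[-0.012,-0.038,0,0],[-0.012,-0.038,0,0]]'
python3 -c "
from h import *
go(.345,-.2993,.12,63.5)"
```

```text
time: 1.77
ee_pos: [0.3131, 0.4288, 0.2337]
eef_rot: [0.113, 0.994, 0.0, 0.0]
ft_force: [-0.0, 0.5, -0.2]
width: 0.0871
grip_force: 0.0
time: 2.43
ee_pos: [0.4854, 0.2497, 0.2338]
eef_rot: [0.113, 0.994, 0.0, 0.0]
ft_force: [0.3, 0.3, -0.8]
width: 0.0872
grip_force: 0.0
time: 3.1
ee_pos: [0.5088, -0.0707, 0.2339]
eef_rot: [0.113, 0.994, 0.0, 0.0]
ft_force: [1.4, 0.6, 0.0]
width: 0.0873
grip_force: 0.0
t 3.1 pos [ 0.5088 -0.0707  0.2339] close 77.1 q7 1.44 tilt [ 0.001  0.001 -1.   ]
  shift now [ 0.1086 -0.2596  0.1136] turn tool 0.2369 or other -2.905  shift after turn [ 0.0446 -0.2778  0.1136]
```

```bash
python3 -m pendant '[[0,0,0,0.1185],[0,0,0,0.1185]]'
python3 -m pendant '[[0.0056,-0.0347,0.014,0],[0.0056,-0.0347,0.014,0],[0.0056,-0.0347,0.014,0],[0.0056,-0.0347,0.014,0],[0.0056,-0.0347,0.014,0],[0.0056,-0.0347,0.014,0],[0.0056,-0.0347,0.014,0],[0.0056,-0.0347,0.014,0]]'
python3 -m pendant '[[0,0,0,0],[0,0,0,0]]'
python3 - <<'E'
from h import *
go(.345,-.2993,.022,63.5)
c=snap(); a=c["top"]["img"][215:295,360:480,::-1]; b=c["side"]["img"][220:340,290:430,::-1]
cv2.imwrite("pics/p1.png",np.hstack([cv2.resize(a,(400,300)),cv2.resize(b,(350,300))]))
E
```

```text
time: 3.27
ee_pos: [0.5088, -0.0718, 0.2338]
eef_rot: [0.234, 0.972, -0.0, 0.0]
ft_force: [-0.6, 0.8, -0.2]
width: 0.0866
grip_force: 0.0
time: 3.93
ee_pos: [0.3439, -0.2982, 0.1213]
eef_rot: [0.229, 0.973, 0.0, 0.001]
ft_force: [0.6, -0.6, -0.6]
width: 0.087
grip_force: 0.0
time: 4.1
ee_pos: [0.3434, -0.2983, 0.1211]
eef_rot: [0.231, 0.973, 0.0, -0.0]
ft_force: [1.0, 1.0, 0.4]
width: 0.0872
grip_force: 0.0
t 4.1 pos [ 0.3434 -0.2983  0.1211] close 63.3 q7 1.77 tilt [-0.001  0.    -1.   ]
  shift now [-0.0019 -0.0002  0.0991] turn tool -0.0043 or other 3.137  shift after turn [-0.0019 -0.0002  0.0991]
```

View pics/p1.png

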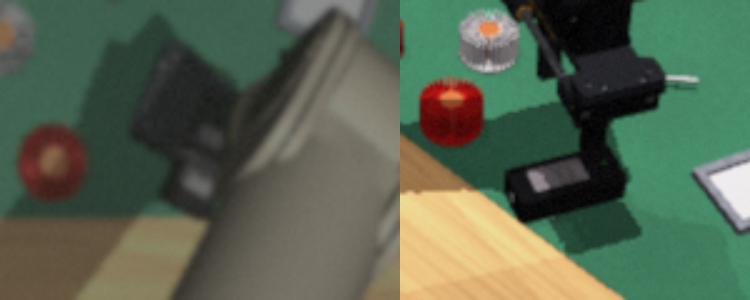

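The side view shows the fingers on either side of the adapter, with its top at crop (555,180). Descending and closing.

```bash
python3 -m pendant '[[-0.002,0,0.02,0],[0,0,0.02,0],[0,0,0.02,0],[0,0,0.02,0],[0,0,0.012,0],[0,0,0.007,0],[0,0,0,0]]'
python3 -m pendant '[[0,0,0,0],[0,0,0,0],[0,0,0,0],[0,0,0,0],[0,0,0,0],[0,0,0,0],[0,0,0,0],[0,0,0,0]]' 0 25
python3 -m pendant '[[0,0,-0.005,0],[0,0,-0.015,0],[0,0,-0.03,0],[0,0,-0.03,0],[0,0,0,0],[0,0,0,0]]'
python3 - <<'E'
from h import *
go(.5034,-.4357,.10,67.7)
c=r.camera("side"); c={"side":c}
find("long_adapter",c,(.345,-.2993),.08)
cv2.imwrite("pics/p2.png",cv2.resize(c["side"]["img"][200:350,280:480,::-1],(800,600),interpolation=3))
E
```

```text
time: 4.78
ee_pos: [0.347, -0.2969, 0.0217]
eef_rot: [0.228, 0.974, 0.0, -0.001]
ft_force: [-0.3, 0.2, -0.3]
width: 0.087
grip_force: 0.0
time: 5.45
ee_pos: [0.3467, -0.2984, 0.0227]
eef_rot: [0.23, 0.973, -0.0, 0.0]
ft_force: [-0.9, -1.1, 2.5]
width: 0.0458
grip_force: 25.0
time: 5.95
ee_pos: [0.3477, -0.298, 0.1036]
eef_rot: [0.229, 0.973, 0.0, 0.002]
ft_force: [-0.5, 0.4, -3.5]
width: 0.0456
grip_force: 25.0
t 5.95 pos [ 0.3477 -0.298   0.1036] close 63.5 q7 1.81 tilt [ 0.003  0.    -1.   ]
  shift now [-0.2008 -0.0538  0.004 ] turn tool -0.073 or other 3.069  shift after turn [-0.1963 -0.0684  0.004 ]
long_adapter side [([357.0, 272.0, 54.0, 27.0], 0.77)]
    [ 0.3393 -0.2575] yaw 56.0 cost 0.557
    [ 0.3393 -0.2575] yaw 56.0 cost 0.557
```

View pics/p2.png

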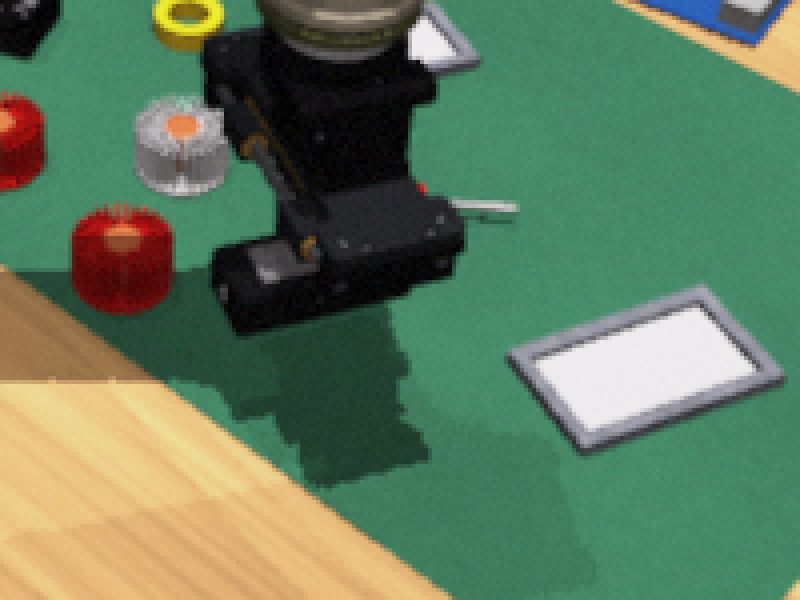

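The adapter is gripped level at crop (300,280) and hanging clear. The tray is at (645,370) in the crop.

```bash
python3 -m pendant '[[0,0,0,-0.073],[-0.033,-0.0114,0,0],[-0.033,-0.0114,0,0],[-0.033,-0.0114,0,0],[-0.033,-0.0114,0,0],[-0.033,-0.0114,0,0],[-0.033,-0.0114,0,0],[0,0,0,0]]'
python3 -m pendant '[[0,0,0,0],[0,0,0,0]]'
python3 - <<'E'
from h import *
go(.505,-.4363,.027,67.7)
c=r.camera("side")
cv2.imwrite("pics/p3.png",cv2.resize(c["img"][220:340,370:530,::-1],(640,480),interpolation=3))
E
```

```text
time: 6.72
ee_pos: [0.5066, -0.4386, 0.0984]
eef_rot: [0.193, 0.981, -0.001, -0.002]
ft_force: [-0.9, 1.8, -3.2]
width: 0.0459
grip_force: 25.0
time: 6.88
ee_pos: [0.5024, -0.4361, 0.1003]
eef_rot: [0.194, 0.981, 0.0, -0.002]
ft_force: [-0.3, -0.3, -3.5]
width: 0.0454
grip_force: 25.0
t 6.88 pos [ 0.5024 -0.4361  0.1003] close 67.6 q7 2.13 tilt [-0.003  0.002 -1.   ]
  shift now [-0.0027  0.0008  0.0733] turn tool -0.0015 or other 3.14  shift after turn [-0.0027  0.0008  0.0733]
```

View pics/p3.png

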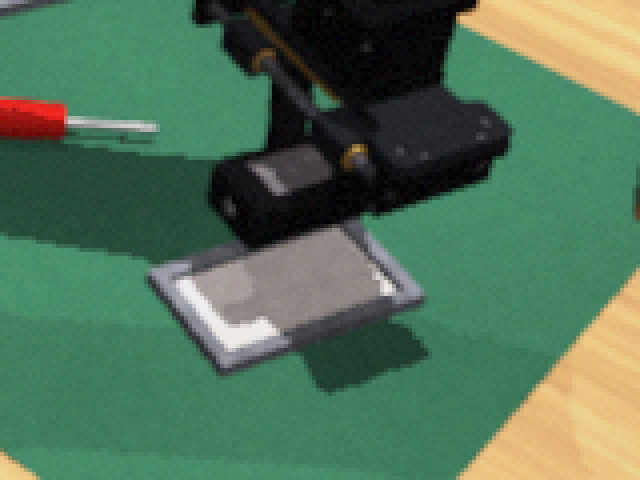

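The adapter is above the tray and aligned with it (tray centre at crop (290,295)). Lowering.

```bash
python3 -m pendant '[[-0.0027,0,0.02,0],[0,0,0.02,0],[0,0,0.018,0],[0,0,0.008,0],[0,0,0.002,0],[0,0,0,0],[0,0,0,0]]'
python3 -m pendant '[[0,0,0.002,0],[0,0,0.001,0],[0,0,0.001,0],[0,0,0,0],[0,0,0,0]]'
python3 -c "
from h import *
go(.505,-.4363,.027,67.7)"
```

```text
time: 7.52
ee_pos: [0.5067, -0.4378, 0.0357]
eef_rot: [0.194, 0.981, -0.0, 0.001]
ft_force: [0.1, -0.7, -2.8]
width: 0.0459
grip_force: 25.0
time: 7.93
ee_pos: [0.5064, -0.4375, 0.0306]
eef_rot: [0.194, 0.981, 0.0, 0.0]
ft_force: [0.4, -0.0, -2.7]
width: 0.0458
grip_force: 25.0
t 7.93 pos [ 0.5064 -0.4375  0.0306] close 67.7 q7 2.17 tilt [ 0.  0. -1.]
  shift now [0.0018 0.0006 0.0036] turn tool -0.0005 or other 3.141  shift after turn [0.0018 0.0006 0.0036]
```

```bash
python3 -m pendant '[[0.001,0,0.001,0],[0,0,0.001,0],[0,0,0.001,0],[0,0,0,0],[0,0,0,0]]'
python3 -m pendant '[[0,0,0.001,0],[0,0,0,0],[0,0,0,0],[0,0,0,0]]'
```

```text
time: 8.35
ee_pos: [0.5054, -0.4371, 0.0274]
eef_rot: [0.194, 0.981, 0.0, -0.0]
ft_force: [-1.6, 0.3, -3.6]
width: 0.0461
grip_force: 25.0
time: 8.68
ee_pos: [0.5056, -0.4373, 0.0268]
eef_rot: [0.194, 0.981, -0.0, 0.0]
ft_force: [-1.4, 1.6, 2.9]
width: 0.0455
grip_force: 25.0
```

```bash
python3 -m pendant '[[0,0,0,0],[0,0,0,0],[0,0,0,0],[0,0,0,0]]' 1 20
python3 -m pendant '[[0,0,-0.005,0],[0,0,-0.02,0],[0,0,-0.035,0],[0,0,-0.035,0],[0,0,-0.035,0],[0,0,0,0]]'
python3 - <<'E'
from h import *
go(.5,-.1,.15,60)
c={"side":r.camera("side")}
find("long_adapter",c,(.505,-.4363),.004)
E
```

```text
time: 9.02
ee_pos: [0.5055, -0.4372, 0.0264]
eef_rot: [0.194, 0.981, -0.0, 0.0]
ft_force: [-0.8, -0.4, -0.9]
width: 0.0647
grip_force: 0.0
time: 9.52
ee_pos: [0.5072, -0.44, 0.1645]
eef_rot: [0.194, 0.981, -0.002, 0.005]
ft_force: [0.7, -1.0, 0.8]
width: 0.0866
grip_force: 0.0
t 9.52 pos [ 0.5072 -0.44    0.1645] close 67.6 q7 2.11 tilt [ 0.008 -0.006 -1.   ]
  shift now [0.1362 0.3117 0.0123] turn tool 0.1332 or other -3.008  shift after turn [0.1764 0.2908 0.0123]
long_adapter side [([442.0, 287.0, 47.0, 28.0], 0.73)]
    [ 0.5044 -0.4367] yaw 157.2 cost 0.045
    [ 0.5044 -0.4367] yaw 157.2 cost 0.045
```

The long adapter is seated (fit 0.504, -0.437, yaw 157, matching the tray). On to the short adapter.

```bash
python3 -m pendant '[[0,0,0,0.0666],[0,0,0,0.0666],[0.022,0.0364,0,0],[0.022,0.0364,0,0],[0.022,0.0364,0,0],[0.022,0.0364,0,0],[0.022,0.0364,0,0],[0.022,0.0364,0,0]]'
python3 -m pendant '[[0.022,0.0364,0,0],[0.022,0.0364,0,0],[0.027,0.0243,0,0],[0.027,0.0243,0,0],[0.027,0.0243,0,0],[0.027,0.0243,0,0],[0.027,0.0243,0,0],[0.027,0.0243,0,0]]'
python3 -m pendant '[[0.027,0.0243,0,0],[0.027,0.0243,0,0],[0.027,0.0243,0,0],[0.027,0.0243,0,0],[0.01,0.01,0,0],[0,0,0,0],[0,0,0,0]]'
python3 - <<'E'
from h import *
go(.3795,.278,.022,60)
c=snap(); find("short_adapter",c,(.379,.278))
a=c["top"]["img"][200:290,180:300,::-1]; b=c["side"]["img"][130:230,170:290,::-1]
cv2.imwrite("pics/p4.png",np.hstack([cv2.resize(a,(400,300)),cv2.resize(b,(360,300))]))
E
```

```text
time: 10.28
ee_pos: [0.4992, -0.1849, 0.1552]
eef_rot: [0.258, 0.966, -0.0, -0.001]
ft_force: [1.7, 0.8, 0.1]
width: 0.0864
grip_force: 0.0
time: 10.95
ee_pos: [0.4295, 0.1048, 0.1558]
eef_rot: [0.258, 0.966, -0.0, -0.0]
ft_force: [0.8, -0.3, 0.1]
width: 0.087
grip_force: 0.0
time: 11.53
ee_pos: [0.3818, 0.2548, 0.1556]
eef_rot: [0.258, 0.966, -0.001, -0.0]
ft_force: [1.5, -0.2, -0.4]
width: 0.0869
grip_force: 0.0
t 11.53 pos [0.3818 0.2548 0.1556] close 60.1 q7 0.37 tilt [-0.001 -0.002 -1.   ]
  shift now [0.0136 0.0192 0.1336] turn tool 0.0022 or other -3.139  shift after turn [0.0136 0.0192 0.1336]
short_adapter top [([297.0, 218.0, 23.0, 24.0], 0.51)]
short_adapter side [([221.0, 186.0, 20.0, 15.0], 0.71)]
    [0.3758 0.2789] yaw 149.9 cost 1.096
    [0.379 0.278] yaw 0.0 cost 1.0
    [0.3758 0.2789] yaw 149.9 cost 0.096
```

View pics/p4.png

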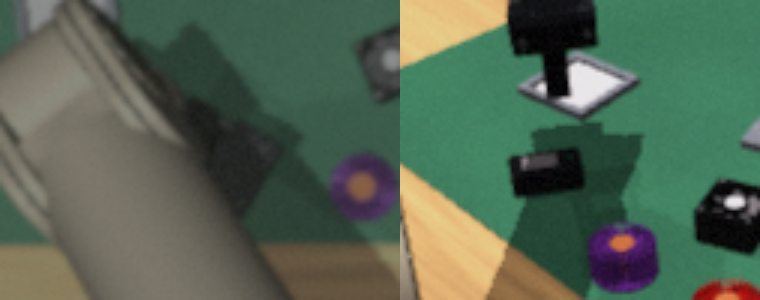

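The short adapter is at crop (545,172) in the side view, with the gripper above it. Correcting the position, descending and gripping.

```bash
python3 -m pendant '[[0.0138,0.0192,0.01,0],[0,0,0.025,0],[0,0,0.025,0],[0,0,0.025,0],[0,0,0.025,0],[0,0,0.014,0],[0,0,0.007,0],[0,0,0,0]]'
python3 -m pendant '[[0,0,0,0]]'
python3 -c "
from h import *
go(.3793,.278,.022,60)"
```

```text
time: 12.4
ee_pos: [0.3797, 0.2773, 0.0245]
eef_rot: [0.259, 0.966, -0.001, -0.0]
ft_force: [-0.1, -0.3, -0.3]
width: 0.0873
grip_force: 0.0
time: 12.48
ee_pos: [0.3805, 0.2784, 0.0261]
eef_rot: [0.259, 0.966, 0.0, 0.0]
ft_force: [0.8, 0.0, -0.0]
width: 0.0869
grip_force: 0.0
t 12.48 pos [0.3805 0.2784 0.0261] close 60.0 q7 0.43 tilt [ 0.  0. -1.]
  shift now [ 0.0009 -0.0009  0.0041] turn tool -0.0004 or other 3.141  shift after turn [ 0.0009 -0.0009  0.0041]
```

```bash
python3 -m pendant '[[0,0,0.004,0],[0,0,0,0],[0,0,0,0]]'
python3 -m pendant '[[0,0,0,0],[0,0,0,0],[0,0,0,0],[0,0,0,0],[0,0,0,0],[0,0,0,0],[0,0,0,0],[0,0,0,0]]' 0 20
python3 -m pendant '[[0,0,-0.005,0],[0,0,-0.015,0],[0,0,-0.03,0],[0,0,-0.03,0],[0,0,0,0],[0,0,0,0]]'
python3 - <<'E'
from h import *
go(.6385,-.1317,.10,65.8)
c=r.camera("side")
cv2.imwrite("pics/p5.png",cv2.resize(c["img"][120:220,170:290,::-1],(600,500),interpolation=3))
E
```

```text
time: 12.73
ee_pos: [0.3803, 0.2789, 0.0221]
eef_rot: [0.259, 0.966, 0.001, 0.0]
ft_force: [-0.7, -0.3, -0.6]
width: 0.087
grip_force: 0.0
time: 13.4
ee_pos: [0.38, 0.2786, 0.0215]
eef_rot: [0.259, 0.966, 0.0, -0.0]
ft_force: [-1.0, -0.8, 0.5]
width: 0.0415
grip_force: 1.0
time: 13.9
ee_pos: [0.3807, 0.2795, 0.1031]
eef_rot: [0.259, 0.966, 0.002, 0.001]
ft_force: [-0.3, -0.2, -2.5]
width: 0.0376
grip_force: 20.0
t 13.9 pos [0.3807 0.2795 0.1031] close 60.0 q7 0.37 tilt [ 0.002  0.003 -1.   ]
  shift now [-0.4287 -0.2275  0.0024] turn tool -0.1006 or other 3.041  shift after turn [-0.4037 -0.2694  0.0024]
```

View pics/p5.png

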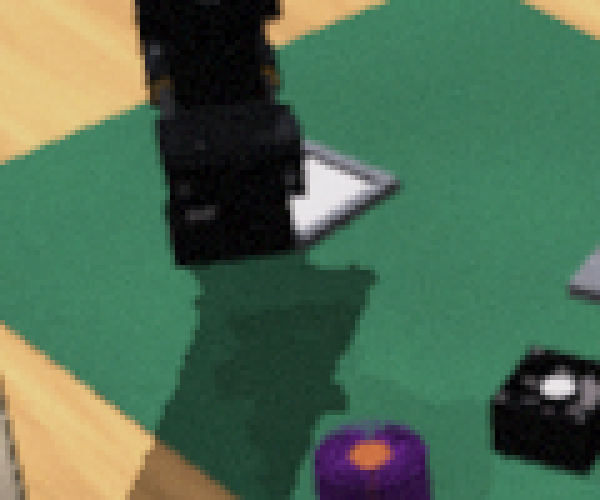

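The short adapter is gripped below the fingers at crop (235,215) and lifted. Moving it to its tray.

```bash
python3 -m pendant '[[0,0,0,-0.1006],[-0.0288,-0.0192,0,0],[-0.0288,-0.0192,0,0],[-0.0288,-0.0192,0,0],[-0.0288,-0.0192,0,0],[-0.0288,-0.0192,0,0],[-0.0288,-0.0192,0,0],[-0.0288,-0.0192,0,0]]'
python3 -m pendant '[[-0.0288,-0.0192,0,0],[-0.0288,-0.0192,0,0],[-0.0288,-0.0192,0,0],[-0.0288,-0.0192,0,0],[-0.0288,-0.0192,0,0],[-0.0288,-0.0192,0,0],[-0.0288,-0.0192,0,0],[0,0,0,0]]'
python3 -m pendant '[[0,0,0,0],[0,0,0,0],[0,0,0,0]]'
python3 - <<'E'
from h import *
go(.6385,-.132,.033,65.8)
c=snap(); a=c["top"]["img"][120:210,310:430,::-1]; b=c["side"]["img"][150:250,320:440,::-1]
cv2.imwrite("pics/p6.png",np.hstack([cv2.resize(a,(400,300)),cv2.resize(b,(360,300))]))
E
```

```text
time: 14.62
ee_pos: [0.5085, 0.0716, 0.1003]
eef_rot: [0.21, 0.978, -0.001, -0.001]
ft_force: [0.5, 0.5, -1.7]
width: 0.0379
grip_force: 20.0
time: 15.28
ee_pos: [0.6377, -0.1396, 0.0997]
eef_rot: [0.213, 0.977, -0.003, -0.0]
ft_force: [-0.7, -1.5, -0.8]
width: 0.0378
grip_force: 20.0
time: 15.53
ee_pos: [0.6369, -0.1304, 0.1005]
eef_rot: [0.209, 0.978, 0.0, -0.001]
ft_force: [0.0, -0.1, -2.0]
width: 0.0377
grip_force: 20.0
t 15.53 pos [ 0.6369 -0.1304  0.1005] close 65.9 q7 1.53 tilt [-0.002  0.001 -1.   ]
  shift now [-0.0022 -0.0009  0.0674] turn tool 0.0013 or other -3.14  shift after turn [-0.0022 -0.0008  0.0674]
```

View pics/p6.png

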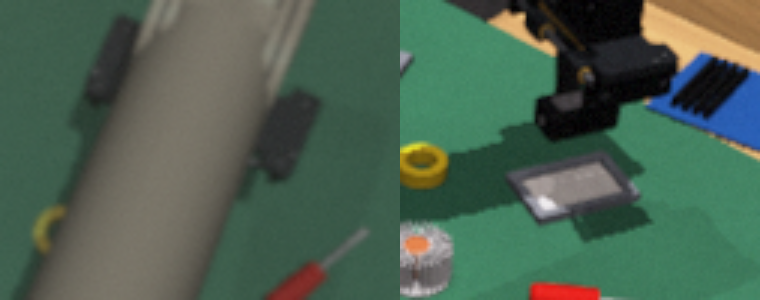

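The adapter at crop (575,115) hangs over the short tray at (575,185), level and aligned. Lowering slowly.

```bash
python3 -m pendant '[[-0.002,-0.001,0.02,0],[0,0,0.02,0],[0,0,0.018,0],[0,0,0.006,0],[0,0,0,0],[0,0,0,0],[0,0,0,0]]'
python3 -m pendant '[[0,0,0.002,0],[0,0,0.001,0],[0,0,0.001,0],[0,0,0,0],[0,0,0,0]]'
python3 -c "
from h import *
go(.6385,-.132,.026,65.8)"
```

```text
time: 16.22
ee_pos: [0.6397, -0.1335, 0.0389]
eef_rot: [0.209, 0.978, 0.0, 0.001]
ft_force: [0.3, -0.4, -0.8]
width: 0.0379
grip_force: 20.0
time: 16.63
ee_pos: [0.639, -0.1336, 0.0336]
eef_rot: [0.21, 0.978, 0.0, 0.0]
ft_force: [-0.8, -0.3, -1.1]
width: 0.0379
grip_force: 20.0
t 16.63 pos [ 0.639  -0.1336  0.0336] close 65.8 q7 1.57 tilt [ 0.  0. -1.]
  shift now [0.0011 0.0012 0.0076] turn tool -0.0001 or other 3.142  shift after turn [0.0011 0.0012 0.0076]
```

```bash
python3 -m pendant '[[0.001,0.001,0.001,0],[0,0,0.001,0],[0,0,0.001,0],[0,0,0,0],[0,0,0,0]]'
python3 -m pendant '[[0,0,0.001,0],[0,0,0.001,0],[0,0,0,0],[0,0,0,0]]'
```

```text
time: 17.05
ee_pos: [0.6384, -0.1322, 0.0304]
eef_rot: [0.21, 0.978, 0.0, -0.0]
ft_force: [0.2, -0.5, -1.9]
width: 0.0378
grip_force: 20.0
time: 17.38
ee_pos: [0.6384, -0.1322, 0.0284]
eef_rot: [0.21, 0.978, 0.0, -0.0]
ft_force: [-0.5, 0.1, -1.5]
width: 0.0379
grip_force: 20.0
```

```bash
python3 -m pendant '[[0,0,0.001,0],[0,0,0.001,0],[0,0,0,0],[0,0,0,0]]'
python3 -m pendant '[[0,0,0.0008,0],[0,0,0,0],[0,0,0,0]]'
```

```text
time: 17.72
ee_pos: [0.6386, -0.1323, 0.0275]
eef_rot: [0.21, 0.978, 0.0, 0.0]
ft_force: [-4.2, 1.7, 7.8]
width: 0.0378
grip_force: 20.0
time: 17.97
ee_pos: [0.6386, -0.1323, 0.0274]
eef_rot: [0.21, 0.978, 0.0, 0.0]
ft_force: [-7.4, 2.8, 15.3]
width: 0.0378
grip_force: 20.0
```

```bash
python3 -m pendant '[[0,0,-0.001,0],[0,0,0,0],[0,0,0,0],[0,0,0,0],[0,0,0,0]]' 1 20
python3 -m pendant '[[0,0,-0.005,0],[0,0,-0.02,0],[0,0,-0.035,0],[0,0,-0.035,0],[0,0,-0.035,0],[0,0,0,0]]'
python3 - <<'E'
from h import *
go(.4615,.0859,.12,113.3)
c={"side":r.camera("side")}
find("short_adapter",c,(.6384,-.132),.004)
E
```

```text
time: 18.38
ee_pos: [0.6384, -0.1322, 0.0265]
eef_rot: [0.21, 0.978, -0.0, -0.0]
ft_force: [0.5, -0.3, -0.4]
width: 0.0633
grip_force: 0.0
time: 18.88
ee_pos: [0.6415, -0.1336, 0.1646]
eef_rot: [0.21, 0.978, 0.001, 0.005]
ft_force: [1.3, -0.9, 0.3]
width: 0.0864
grip_force: 0.0
t 18.88 pos [ 0.6415 -0.1336  0.1646] close 65.8 q7 1.51 tilt [ 0.01  -0.001 -1.   ]
  shift now [0.2547 0.1262 0.0425] turn tool -0.8296 or other 2.312  shift after turn [0.0789 0.2731 0.0425]
short_adapter side [([378.0, 208.0, 23.0, 19.0], 0.77)]
    [ 0.6359 -0.1329] yaw 166.0 cost 0.214
    [ 0.6359 -0.1329] yaw 166.0 cost 0.214
```

```bash
python3 -m pendant '[[0.0318,0.0158,0,0],[0.0318,0.0158,0,0],[0.0318,0.0158,0,0],[0.0318,0.0158,0,0],[0.0318,0.0158,0,0],[0.0318,0.0158,0,0],[0.0318,0.0158,0,0],[0.0318,0.0158,0,0]]'
python3 -m pendant '[[0,0,0,-0.1185],[0,0,0,-0.1185],[0,0,0,-0.1185],[0,0,0,-0.1185],[0,0,0,-0.1185],[0,0,0,-0.1185],[0,0,0,-0.1185],[0,0,0,0]]'
python3 -m pendant '[[0,0,0,0]]'
python3 - <<'E'
from h import *
go(.4615,.0859,.025,113.3)
c=snap(); find("short_adapter",c,(.6384,-.132),.004)
a=c["top"]["img"][140:290,240:430,::-1]; b=c["side"]["img"][150:270,220:420,::-1]
cv2.imwrite("pics/p7.png",np.hstack([cv2.resize(a,(380,300)),cv2.resize(b,(420,300))]))
E
```

```text
time: 19.65
ee_pos: [0.4562, 0.0884, 0.1557]
eef_rot: [0.209, 0.978, -0.001, -0.001]
ft_force: [0.0, 1.5, 0.6]
width: 0.0872
grip_force: 0.0
time: 20.32
ee_pos: [0.4575, 0.0872, 0.1557]
eef_rot: [-0.205, 0.979, -0.0, -0.001]
ft_force: [-0.1, -0.3, -0.6]
width: 0.0869
grip_force: 0.0
time: 20.4
ee_pos: [0.4577, 0.0872, 0.156]
eef_rot: [-0.2, 0.98, -0.0, -0.001]
ft_force: [-0.2, -0.2, 0.5]
width: 0.087
grip_force: 0.0
t 20.4 pos [0.4577 0.0872 0.156 ] close 113.1 q7 1.71 tilt [-0.001 -0.001 -1.   ]
  shift now [-0.0032 -0.0027  0.131 ] turn tool -0.0032 or other 3.138  shift after turn [-0.0031 -0.0027  0.131 ]
short_adapter top [([366.0, 163.0, 18.0, 22.0], 0.65)]
short_adapter side [([378.0, 208.0, 28.0, 19.0], 0.86)]
    [ 0.6384 -0.1299] yaw 155.3 cost 0.173
    [ 0.6387 -0.1294] yaw 155.3 cost 0.09
    [ 0.6382 -0.1303] yaw 156.3 cost 0.077
```

View pics/p7.png

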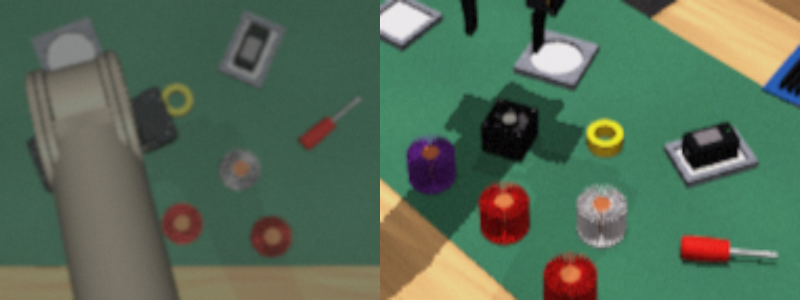

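The short adapter sits flat inside its recess (crop (252,45) and (710,145)), and the fan is below the gripper at (510,130). Descending on the fan.

```bash
python3 -m pendant '[[-0.004,-0.0025,0.01,0],[0,0,0.025,0],[0,0,0.025,0],[0,0,0.025,0],[0,0,0.022,0],[0,0,0.014,0],[0,0,0.008,0],[0,0,0,0]]'
python3 -m pendant '[[0,0,0.002,0],[0,0,0,0]]'
python3 -c "
from h import *
go(.4615,.0859,.025,113.3)"
python3 -m pendant '[[0,0,0,0],[0,0,0,0],[0,0,0,0],[0,0,0,0],[0,0,0,0],[0,0,0,0],[0,0,0,0]]' 0 15
```

```text
time: 21.27
ee_pos: [0.4619, 0.0863, 0.0264]
eef_rot: [-0.202, 0.979, -0.0, -0.001]
ft_force: [-0.7, -0.1, -0.1]
width: 0.087
grip_force: 0.0
time: 21.43
ee_pos: [0.4635, 0.0869, 0.0264]
eef_rot: [-0.202, 0.979, 0.0, 0.001]
ft_force: [0.4, -0.7, 0.5]
width: 0.0868
grip_force: 0.0
t 21.43 pos [0.4635 0.0869 0.0264] close 113.3 q7 1.86 tilt [ 0.001  0.001 -1.   ]
  shift now [ 0.0022 -0.0001  0.0014] turn tool 0.0 or other -3.142  shift after turn [ 0.0022 -0.0001  0.0014]
time: 22.02
ee_pos: [0.463, 0.0867, 0.0259]
eef_rot: [-0.202, 0.979, 0.0, 0.0]
ft_force: [-1.4, 0.0, 3.1]
width: 0.0597
grip_force: 15.0
```

```bash
python3 -m pendant '[[0,0,-0.005,0],[0,0,-0.015,0],[0,0,-0.03,0],[0,0,-0.03,0],[0,0,0,0],[0,0,0,0]]'
python3 - <<'E'
from h import *
go(.516,.4025,.10,99.4)
E
```

```text
time: 22.52
ee_pos: [0.4639, 0.0871, 0.1072]
eef_rot: [-0.202, 0.979, 0.001, 0.002]
ft_force: [-1.1, -0.6, -1.0]
width: 0.0597
grip_force: 15.0
t 22.52 pos [0.4639 0.0871 0.1072] close 113.3 q7 1.77 tilt [ 0.003  0.002 -1.   ]
  shift now [-0.1727  0.2689  0.008 ] turn tool 0.2432 or other -2.898  shift after turn [-0.1029  0.3026  0.008 ]
```

```bash
python3 -m pendant '[[0,0,0,0.1216],[0,0,0,0.1216],[-0.0103,0.0303,0,0],[-0.0103,0.0303,0,0],[-0.0103,0.0303,0,0],[-0.0103,0.0303,0,0],[-0.0103,0.0303,0,0],[-0.0103,0.0303,0,0]]'
python3 -m pendant '[[-0.0103,0.0303,0,0],[-0.0103,0.0303,0,0],[-0.0103,0.0303,0,0],[-0.0103,0.0303,0,0],[0,0,0,0],[0,0,0,0],[0,0,0,0]]'
python3 - <<'E'
from h import *
go(.516,.4025,.036,99.4)
c=snap(); a=c["top"]["img"][150:260,140:270,::-1]; b=c["side"]["img"][90:190,170:290,::-1]
cv2.imwrite("pics/p8.png",np.hstack([cv2.resize(a,(400,338)),cv2.resize(b,(400,338))]))
E
```

```text
time: 23.18
ee_pos: [0.4935, 0.2773, 0.1042]
eef_rot: [-0.082, 0.997, -0.001, -0.001]
ft_force: [-0.0, 0.3, -0.6]
width: 0.06
grip_force: 15.0
time: 23.77
ee_pos: [0.5148, 0.4012, 0.1042]
eef_rot: [-0.082, 0.997, -0.001, -0.001]
ft_force: [0.9, -0.3, -0.9]
width: 0.0599
grip_force: 15.0
t 23.77 pos [0.5148 0.4012 0.1042] close 99.4 q7 1.17 tilt [-0.001 -0.002 -1.   ]
  shift now [-0.0015  0.0012  0.0682] turn tool -0.0005 or other 3.141  shift after turn [-0.0015  0.0012  0.0682]
```

View pics/p8.png

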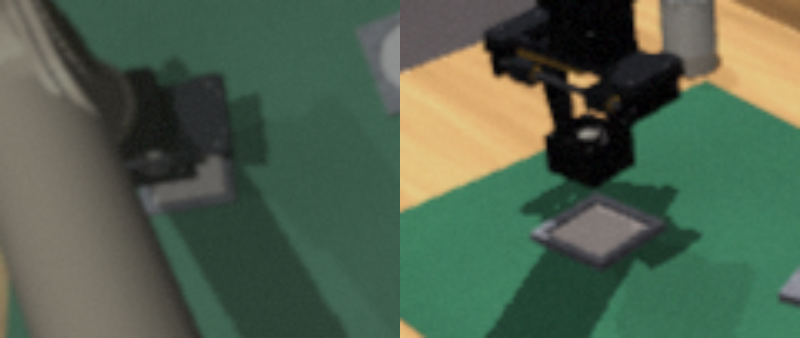

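The fan (590,150) hangs level over the square tray (597,230). Lowering.

```bash
python3 -m pendant '[[-0.001,0.001,0.02,0],[0,0,0.02,0],[0,0,0.02,0],[0,0,0.007,0],[0,0,0,0],[0,0,0,0],[0,0,0,0]]'
python3 -m pendant '[[0,0,0.002,0],[0,0,0.001,0],[0,0,0.001,0],[0,0,0,0],[0,0,0,0]]'
python3 -c "
from h import *
go(.516,.4025,.029,99.4)"
```

```text
time: 24.45
ee_pos: [0.5167, 0.4037, 0.0402]
eef_rot: [-0.082, 0.997, 0.001, 0.001]
ft_force: [0.2, -0.2, -0.9]
width: 0.0602
grip_force: 15.0
time: 24.87
ee_pos: [0.5159, 0.4036, 0.0348]
eef_rot: [-0.082, 0.997, 0.0, 0.0]
ft_force: [-1.0, 0.1, -1.7]
width: 0.0598
grip_force: 15.0
t 24.87 pos [0.5159 0.4036 0.0348] close 99.4 q7 1.19 tilt [-0.  0. -1.]
  shift now [ 0.0001 -0.0011  0.0058] turn tool -0.0001 or other 3.141  shift after turn [ 0.0001 -0.0011  0.0058]
```

```bash
python3 -m pendant '[[0,-0.001,0.001,0],[0,0,0.001,0],[0,0,0.001,0],[0,0,0,0],[0,0,0,0]]'
python3 -m pendant '[[0,0,0.001,0],[0,0,0.0005,0],[0,0,0,0],[0,0,0,0]]'
python3 -m pendant '[[0,0,0.0008,0],[0,0,0,0],[0,0,0,0]]'
```

```text
time: 25.28
ee_pos: [0.516, 0.4025, 0.0316]
eef_rot: [-0.082, 0.997, 0.0, -0.0]
ft_force: [-0.1, 0.4, -0.3]
width: 0.06
grip_force: 15.0
time: 25.62
ee_pos: [0.5161, 0.4026, 0.0302]
eef_rot: [-0.082, 0.997, 0.0, -0.0]
ft_force: [-0.6, -0.3, -0.2]
width: 0.0596
grip_force: 15.0
time: 25.87
ee_pos: [0.5162, 0.4026, 0.03]
eef_rot: [-0.082, 0.997, 0.0, 0.0]
ft_force: [-1.4, -1.7, 5.4]
width: 0.0597
grip_force: 15.0
```

```bash
python3 -m pendant '[[0,0,0,0],[0,0,0,0],[0,0,0,0],[0,0,0,0],[0,0,0,0],[0,0,0,0]]' 1 15
python3 -m pendant '[[0,0,-0.005,0],[0,0,-0.02,0],[0,0,-0.035,0],[0,0,-0.035,0],[0,0,-0.035,0],[0,0,0,0]]'
python3 - <<'E'
from h import *
go(.441,-.109,.12,85)
c={"side":r.camera("side")}
find("fan",c,(.5145,.4015),.004)
E
```

```text
time: 26.37
ee_pos: [0.5161, 0.4026, 0.0294]
eef_rot: [-0.082, 0.997, 0.0, -0.0]
ft_force: [0.3, -0.7, 0.9]
width: 0.0854
grip_force: 0.0
time: 26.87
ee_pos: [0.5191, 0.4042, 0.1677]
eef_rot: [-0.082, 0.997, 0.003, 0.004]
ft_force: [-0.1, 0.2, 0.3]
width: 0.0865
grip_force: 0.0
t 26.87 pos [0.5191 0.4042 0.1677] close 99.4 q7 1.15 tilt [ 0.008  0.008 -1.   ]
  shift now [ 0.1609 -0.494   0.0432] turn tool 0.2507 or other -2.891  shift after turn [ 0.0333 -0.5185  0.0432]
fan side [([229.0, 154.0, 27.0, 20.0], 0.71)]
    [0.5108 0.403 ] yaw 101.3 cost 0.085
    [0.5108 0.403 ] yaw 101.3 cost 0.085
```

```bash
python3 -m pendant '[[0,0,0,0.125],[0,0,0,0.125],[0.0022,-0.0368,0,0],[0.0022,-0.0368,0,0],[0.0022,-0.0368,0,0],[0.0022,-0.0368,0,0],[0.0022,-0.0368,0,0],[0.0022,-0.0368,0,0]]'
python3 -m pendant '[[0.0022,-0.0368,0,0],[0.0022,-0.0368,0,0],[0.0022,-0.0368,0,0],[0.0022,-0.0368,0,0],[0.0022,-0.0368,0,0],[0.0022,-0.0368,0,0],[0.0022,-0.0368,0,0],[0.0022,-0.0368,0,0]]'
python3 -m pendant '[[0,0,0,0],[0,0,0,0],[0,0,0,0]]'
python3 - <<'E'
from h import *
go(.441,-.109,.024,85)
c=snap(); find("fan",c,(.5145,.4015),.004); find("cooler",c,(.441,-.109))
a=c["top"]["img"][140:290,170:430,::-1]; b=c["side"]["img"][140:290,210:430,::-1]
cv2.imwrite("pics/p9.png",np.hstack([cv2.resize(a,(416,240)),cv2.resize(b,(384,240))]))
E
```

```text
time: 27.63
ee_pos: [0.4826, 0.1818, 0.1581]
eef_rot: [0.043, 0.999, -0.001, -0.001]
ft_force: [0.6, -0.9, -0.6]
width: 0.0868
grip_force: 0.0
time: 28.3
ee_pos: [0.4397, -0.1096, 0.1586]
eef_rot: [0.043, 0.999, 0.0, -0.001]
ft_force: [-0.0, -0.4, 0.0]
width: 0.0869
grip_force: 0.0
time: 28.55
ee_pos: [0.4406, -0.1076, 0.1588]
eef_rot: [0.043, 0.999, 0.0, -0.001]
ft_force: [0.1, 1.0, 0.1]
width: 0.0873
grip_force: 0.0
t 28.55 pos [ 0.4406 -0.1076  0.1588] close 85.1 q7 1.62 tilt [-0.001  0.    -1.   ]
  shift now [-0.0006 -0.0013  0.1348] turn tool 0.0011 or other -3.14  shift after turn [-0.0006 -0.0013  0.1348]
fan top [([199.0, 202.0, 25.0, 26.0], 0.6)]
fan side [([230.0, 155.0, 26.0, 21.0], 0.84), ([445.0, 287.0, 49.0, 32.0], 0.18)]
    [0.5128 0.4038] yaw 101.6 cost 0.167
    [0.5137 0.4023] yaw 98.3 cost 0.085
    [0.5121 0.405 ] yaw 99.0 cost 0.059
cooler top [([329.0, 252.0, 20.0, 18.0], 0.61), ([290.0, 256.0, 21.0, 18.0], 0.88)]
cooler side [([327.0, 238.0, 23.0, 27.0], 0.57), ([313.0, 265.0, 27.0, 25.0], 0.94), ([282.0, 234.0, 22.0, 26.0], 0.75), ([244.0, 214.0, 25.0, 24.0], 0.98)]
    [ 0.4401 -0.1111] yaw 177.8 cost 1.133
    [ 0.441 -0.109] yaw 0.0 cost 1.0
    [ 0.4401 -0.1111] yaw 177.8 cost 0.133
```

View pics/p9.png

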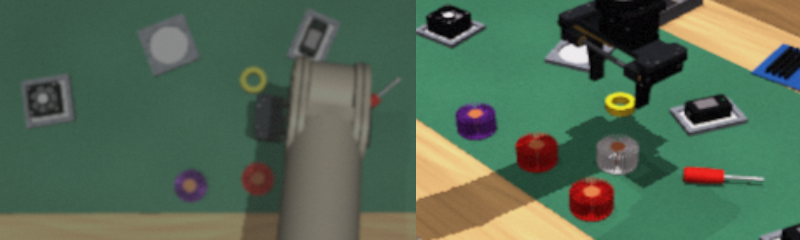

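The fan is seated in the square tray (crop (45,100)). The silver cooler at crop (617,155) is below the gripper. Descending and gripping it.

```bash
python3 -m pendant '[[0,-0.002,0.015,0],[0,0,0.025,0],[0,0,0.025,0],[0,0,0.025,0],[0,0,0.022,0],[0,0,0.014,0],[0,0,0.008,0],[0,0,0,0]]'
python3 -m pendant '[[0,0,0.002,0],[0,0,0,0]]'
python3 -c "
from h import *
go(.441,-.1095,.024,85)"
python3 -m pendant '[[0,0,0,0],[0,0,0,0],[0,0,0,0],[0,0,0,0],[0,0,0,0],[0,0,0,0],[0,0,0,0]]' 0 18
```

```text
time: 29.52
ee_pos: [0.44, -0.1099, 0.0242]
eef_rot: [0.043, 0.999, -0.0, -0.001]
ft_force: [0.4, -0.3, -0.1]
width: 0.0869
grip_force: 0.0
time: 29.68
ee_pos: [0.4416, -0.11, 0.024]
eef_rot: [0.043, 0.999, 0.0, 0.001]
ft_force: [-1.0, -0.3, 0.2]
width: 0.087
grip_force: 0.0
t 29.68 pos [ 0.4416 -0.11    0.024 ] close 85.1 q7 1.89 tilt [ 0.001  0.    -1.   ]
  shift now [0.0006 0.0004 0.    ] turn tool 0.0014 or other -3.14  shift after turn [0.0006 0.0004 0.    ]
time: 30.27
ee_pos: [0.4411, -0.11, 0.0236]
eef_rot: [0.043, 0.999, 0.0, 0.0]
ft_force: [-0.8, 1.7, 6.1]
width: 0.0632
grip_force: 18.0
```

```bash
python3 -m pendant '[[0,0,-0.005,0],[0,0,-0.015,0],[0,0,-0.03,0],[0,0,-0.03,0],[0,0,0,0],[0,0,0,0]]'
python3 - <<'E'
from h import *
go(.628,.1612,.10,85)
E
```

```text
time: 30.77
ee_pos: [0.4418, -0.1098, 0.1045]
eef_rot: [0.043, 0.999, 0.001, 0.001]
ft_force: [-0.7, 1.0, -2.3]
width: 0.0637
grip_force: 18.0
t 30.77 pos [ 0.4418 -0.1098  0.1045] close 85.1 q7 1.72 tilt [ 0.003  0.002 -1.   ]
  shift now [-0.1623  0.2859  0.0055] turn tool 0.0016 or other -3.14  shift after turn [-0.1618  0.2862  0.0055]
```

```bash
python3 -m pendant '[[-0.0162,0.0286,0,0],[-0.0162,0.0286,0,0],[-0.0162,0.0286,0,0],[-0.0162,0.0286,0,0],[-0.0162,0.0286,0,0],[-0.0162,0.0286,0,0],[-0.0162,0.0286,0,0],[-0.0162,0.0286,0,0]]'
python3 -m pendant '[[-0.0162,0.0286,0,0],[-0.0162,0.0286,0,0],[0,0,0,0],[0,0,0,0],[0,0,0,0]]'
python3 - <<'E'
from h import *
go(.628,.1612,.036,85)
c=snap(); a=c["top"]["img"][120:230,210:340,::-1]; b=c["side"]["img"][110:210,240:360,::-1]
cv2.imwrite("pics/p10.png",np.hstack([cv2.resize(a,(400,338)),cv2.resize(b,(400,338))]))
E
```

```text
time: 31.43
ee_pos: [0.5894, 0.108, 0.1011]
eef_rot: [0.043, 0.999, -0.0, -0.001]
ft_force: [1.0, -0.7, -1.1]
width: 0.0636
grip_force: 18.0
time: 31.85
ee_pos: [0.6261, 0.1598, 0.1015]
eef_rot: [0.043, 0.999, -0.001, -0.001]
ft_force: [-0.6, -0.9, -2.1]
width: 0.0637
grip_force: 18.0
t 31.85 pos [0.6261 0.1598 0.1015] close 85.0 q7 1.44 tilt [-0.003 -0.002 -1.   ]
  shift now [-0.002   0.0017  0.0655] turn tool 0.0006 or other -3.141  shift after turn [-0.002   0.0017  0.0655]
```

View pics/p10.png

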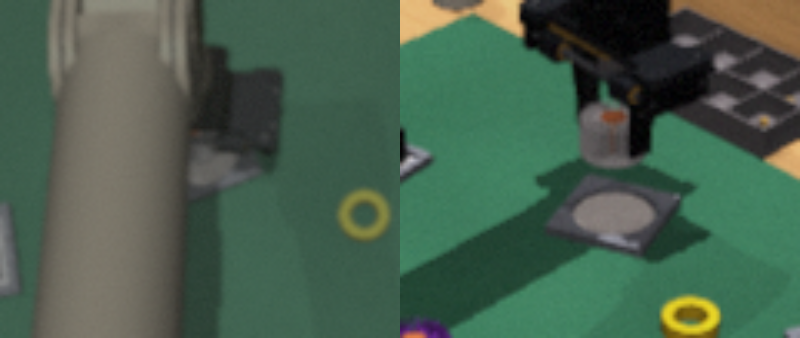

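The cooler (612,140) hangs level over the round recess (613,213). Lowering.

```bash
python3 -m pendant '[[-0.0015,0.001,0.02,0],[0,0,0.02,0],[0,0,0.02,0],[0,0,0.006,0],[0,0,0,0],[0,0,0,0],[0,0,0,0]]'
python3 -m pendant '[[0,0,0.001,0],[0,0,0.001,0],[0,0,0.001,0],[0,0,0,0],[0,0,0,0]]'
python3 -c "
from h import *
go(.628,.1612,.028,85)"
```

```text
time: 32.53
ee_pos: [0.6293, 0.1616, 0.0389]
eef_rot: [0.043, 0.999, 0.0, 0.001]
ft_force: [0.6, -0.4, -0.5]
width: 0.0636
grip_force: 18.0
time: 32.95
ee_pos: [0.6285, 0.1618, 0.0345]
eef_rot: [0.043, 0.999, 0.0, -0.0]
ft_force: [0.6, 0.1, -1.3]
width: 0.0635
grip_force: 18.0
t 32.95 pos [0.6285 0.1618 0.0345] close 85.1 q7 1.48 tilt [-0.  0. -1.]
  shift now [ 0.0004 -0.0007  0.0065] turn tool 0.0012 or other -3.14  shift after turn [ 0.0004 -0.0007  0.0065]
```

```bash
python3 -m pendant '[[0,0,0.001,0],[0,0,0.001,0],[0,0,0.001,0],[0,0,0.001,0],[0,0,0,0],[0,0,0,0]]'
python3 -m pendant '[[0,0,0.001,0],[0,0,0,0],[0,0,0,0]]'
python3 -m pendant '[[0,0,0.001,0],[0,0,0,0],[0,0,0,0]]'
```

```text
time: 33.45
ee_pos: [0.6284, 0.1618, 0.0303]
eef_rot: [0.043, 0.999, 0.0, -0.0]
ft_force: [1.1, 0.5, -0.9]
width: 0.0634
grip_force: 18.0
time: 33.7
ee_pos: [0.6285, 0.1618, 0.0294]
eef_rot: [0.043, 0.999, 0.0, -0.0]
ft_force: [0.4, -0.3, -1.1]
width: 0.0636
grip_force: 18.0
time: 33.95
ee_pos: [0.6285, 0.1618, 0.0284]
eef_rot: [0.043, 0.999, 0.0, -0.0]
ft_force: [-0.4, 0.9, -1.9]
width: 0.0636
grip_force: 18.0
```

```bash
python3 -m pendant '[[0,0,0.0006,0],[0,0,0,0],[0,0,0,0]]'
python3 -m pendant '[[0,0,0.0006,0],[0,0,0,0],[0,0,0,0]]'
```

```text
time: 34.2
ee_pos: [0.6285, 0.1618, 0.0278]
eef_rot: [0.043, 0.999, 0.0, -0.0]
ft_force: [0.8, 0.2, -1.7]
width: 0.0634
grip_force: 18.0
time: 34.45
ee_pos: [0.6285, 0.1618, 0.0277]
eef_rot: [0.043, 0.999, 0.0, -0.0]
ft_force: [-3.8, -1.0, 5.1]
width: 0.0635
grip_force: 18.0
```

Contact with the floor. Releasing, raising and moving aside for a clear look.

```bash
python3 -m pendant '[[0,0,0,0],[0,0,0,0],[0,0,0,0],[0,0,0,0],[0,0,0,0],[0,0,0,0]]' 1
python3 -m pendant '[[0,0,-0.005,0],[0,0,-0.02,0],[0,0,-0.035,0],[0,0,-0.035,0],[0,0,-0.035,0],[0,0,0,0]]'
python3 -m pendant '[[0.01,0.03,0,0],[0.01,0.03,0,0],[0.01,0.03,0,0],[0.01,0.03,0,0],[0.01,0.03,0,0],[0.01,0.03,0,0],[0,0,0,0],[0,0,0,0]]'
python3 - <<'E'
from h import *
c=snap()
find("cooler",c,(.628,.1612),.004); find("fan",c,(.5145,.4015),.004); find("long_adapter",c,(.505,-.436),.004); find("short_adapter",c,(.638,-.132),.004); find("tape_roll",c)
a=c["top"]["img"][130:290,150:500,::-1]; b=c["side"]["img"][100:340,160:500,::-1]
cv2.imwrite("pics/p11.png",np.vstack([cv2.resize(a,(600,274)),cv2.resize(b,(600,320))]))
E
```

```text
time: 34.95
ee_pos: [0.6285, 0.1618, 0.0272]
eef_rot: [0.043, 0.999, 0.0, -0.0]
ft_force: [-0.6, 0.6, -0.3]
width: 0.0863
grip_force: 0.0
time: 35.45
ee_pos: [0.6318, 0.1618, 0.165]
eef_rot: [0.043, 0.999, 0.002, 0.005]
ft_force: [1.8, -0.2, 1.2]
width: 0.087
grip_force: 0.0
time: 36.12
ee_pos: [0.5831, 0.3488, 0.1569]
eef_rot: [0.041, 0.999, 0.0, -0.0]
ft_force: [-0.2, -0.9, -0.5]
width: 0.0871
grip_force: 0.0
cooler top [([274.0, 169.0, 24.0, 20.0], 0.53), ([288.0, 258.0, 19.0, 19.0], 0.74), ([331.0, 252.0, 21.0, 20.0], 0.58), ([373.0, 259.0, 23.0, 19.0], 0.83)]
cooler side [([305.0, 169.0, 20.0, 21.0], 0.72), ([281.0, 236.0, 22.0, 24.0], 0.83), ([230.0, 162.0, 46.0, 15.0], 0.27), ([313.0, 265.0, 23.0, 22.0], 0.93)]
    [0.6278 0.1616] yaw 9.7 cost 0.287
    [0.6288 0.1617] yaw 6.6 cost 0.083
    [0.6255 0.1638] yaw 0.0 cost 0.176
fan top [([204.0, 201.0, 12.0, 25.0], 0.59), ([364.0, 165.0, 12.0, 21.0], 0.25)]
fan side [([230.0, 153.0, 25.0, 25.0], 0.97)]
    [0.5143 0.4037] yaw 98.6 cost 1.534
    [0.5176 0.4041] yaw 2.8 cost 1.381
    [0.5102 0.4019] yaw 8.5 cost 0.071
long_adapter top [([464.0, 202.0, 27.0, 37.0], 0.56)]
long_adapter side [([443.0, 287.0, 46.0, 28.0], 0.75)]
    [ 0.505 -0.437] yaw 157.4 cost 0.139
    [ 0.5054 -0.4374] yaw 157.4 cost 0.054
    [ 0.5047 -0.4364] yaw 158.4 cost 0.077
short_adapter top [([365.0, 162.0, 17.0, 23.0], 0.6)]
short_adapter side [([378.0, 207.0, 22.0, 17.0], 0.75)]
    [ 0.6372 -0.1298] yaw 156.8 cost 0.207
    [ 0.6378 -0.13  ] yaw 157.5 cost 0.078
    [ 0.6364 -0.1292] yaw 160.3 cost 0.118
tape_roll top [([327.0, 190.0, 19.0, 15.0], 0.5)]
tape_roll side [([326.0, 206.0, 21.0, 13.0], 0.76)]
    [ 0.554  -0.0097] yaw 12.7 cost 0.46
    [ 0.5545 -0.0098] yaw 3.8 cost 0.344
    [ 0.5518 -0.0104] yaw 18.3 cost 0.103
```

View pics/p11.png

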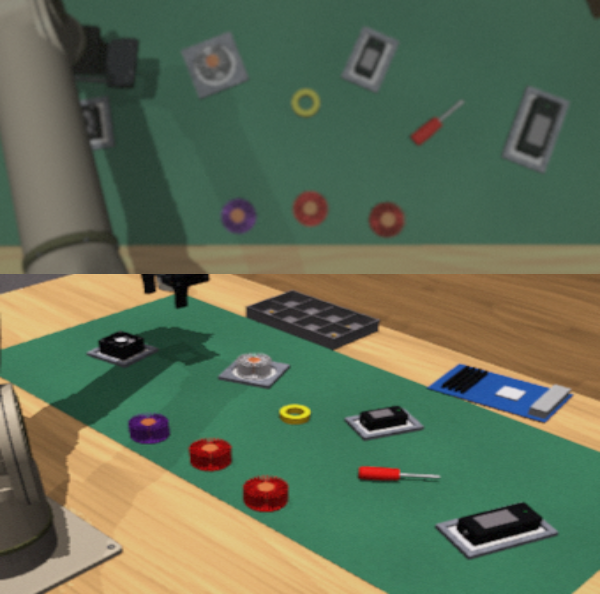

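All four parts sit in their recesses: cooler (255,362), fan (120,345), short adapter (383,417) and long adapter (498,523). The tape roll, screwdriver and look-alikes haven't moved. Handing in.

```bash
python3 -c "
from bench import r
print(r.close_job())"
```

```text
the job is handed in; nothing more can be done
None
```

All four parts are in their matching trays, the tape roll and screwdriver were not moved, and I handed the job in at about 36 s of the 106 s allowed; the hand-in returned no verdict.

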